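# Close the tube clamp with its own half and bolt it

### The job

On the welding table, the tube clamp is missing its loose half: of the three loose halves, find the one whose slot and tooth mate with the clamp's fixed half, and slide it fully home around the tube, flat on the base plate. Then push the barrel bolt all the way across behind it until its tip is fully in the keeper. Leave the other two halves and everything else on the table where they are.

Things in the scene. Friction and masses are not known exactly. Their poses are not given: they have to be found in the camera images.
- jig: Tube clamp bolted to the table: dark base plate 124 x 216 x 8, fixed aluminium half (120 wide, top 38 above the table). Origin: on the table at the middle of the split plane, z up; +x points into the fixed half, the loose half comes from -x. A square tube 24 x 24, 75 tall, stands on the origin. Bolt channel (y 28 to 146) and keeper (y -42 to -28) lie at x -79 to -56, tops 33 high or less.
- seat (a point): Point on top of the jig's base plate at jig x = -32, y = 0, 8 above the table, axes as the jig's. A half fully home has its origin here, its axes along these. The plate is clear enough to set the half down 18 to 20 short of here (towards -x) and slide it in along +x; play at tooth and slot is 1.5 each side.
- jig_tooth (a point): Tip of the fixed half's tooth, at its top: jig x = -14, y = +48, 38 above the table. The tooth points to -x, is 14 long and 16 wide with a round nose and runs the full height.
- jig_slot (a point): Middle of the mouth of the fixed half's slot, at its top: jig x = 0, y = -26, 38 above the table. The slot is 19 wide, 16 deep and runs the full height.
- bolt (a joint): Travel of the barrel bolt in m: 0 withdrawn, 0.077 at its stop; grows towards jig -y. Slides with about 2 N, stays where left. Its rod, 10 thick, runs at jig x = -67.5, 22 above the table, tip at jig y = 38 - travel (mm). It passes 2.5 behind a half that is fully home; a half standing further out blocks it.
- bolt_knob (a point): Centre of the top of the bolt's knob: an upright steel pin 12 thick, top 72 above the table, free from 33 upwards, at jig x = -67.5, y = 127 - travel (mm); axes as the jig's.
- keeper (a point): Middle of the mouth of the keeper, the small dark bridge block (14 long along jig y) that the bolt's tip enters; jig y = -28, 22 above the table.
- half_a: Loose aluminium clamp half, the clamp's own mate, 0.25 to 0.5 kg. T-shaped from above: head 120 wide (y), 26 deep; stem 36 wide, 34 deep; 30 high. Origin: underside, below the rib's middle; z up, +x out of the mating face (plane x = 32; stem's back x = -28). In that face: notch 28 wide, 14 deep at y = 0; slot 19 wide, 16 deep at y = 48; tooth 14 long, 16 wide at y = -26; all full height.
- half_a_rib (a point): Centre of the top of half_a's grip rib, 56 above its underside. The rib is 30 long along the half's x, 14 thick along its y, and stands 26 high on the flat top of the block; axes as the half's. The other halves have the same rib.
- half_b: Loose half, same size, rib, origin and axes as half_a but its mirror image: slot at y = -48 (near the end), tooth at y = +26 (near the notch). Does not mate with the jig.
- half_c: Loose half, same size, rib, origin and axes as half_a, but slot at y = +26 (near the notch) and tooth at y = -48 (near the end). Does not mate with the jig.
- pliers: Pliers, grey handles, 170 long, lying flat. Bystander; origin under it on the table.
- tape_measure: Black tape measure case, 65 x 60 x 32. Bystander; origin under it on the table.
- offcut: Offcut of square steel tube, 90 x 25 x 25, lying. Bystander; origin under it on the table.
- spray_can: Upright grey spray can, 52 diameter, 150 tall. Bystander; origin under it on the table.
- screwdriver: Screwdriver lying flat. Bystander; origin under it on the table.
- nut: Steel nut lying flat, 24 diameter, 11 high. Bystander; origin under it on the table.
- angle_block: Dark steel L-shaped block, 90 x 90 x 20, lying flat. Bystander; origin under it on the table.

How it is judged:
By the outcome, as a careful person would: the job done as asked, in the order asked, and still so for the second after the job is handed in, with the robot touching nothing.
It also fails if it takes over 45 s, if anything falls off the work surface, if the arm or the gripper's body presses on something with over 40 N, if the wrist force passes 120 N, or if a joint passes its speed limit or range.

### The arm

A 6-joint arm with a two-finger parallel gripper is mounted at the origin on the work surface. World frame = base frame: x ahead of the robot, y to its left, z up, the work surface at z = 0. Lengths are in m, angles in rad, forces in N, time in s.
With the tool pointing down it reaches from about 0.375 to 0.9 m from the base axis. Payload 3.1 kg.
Tool frame: the origin (TCP) lies midway between the tips of the shut fingers; the grasp point (between the pads) lies 19 mm behind it; z points along the fingers, y is the line along which they close (so a half turn about z gives the same grasp; the last joint's range is limited). The gripper opens to 87 mm and grips with 3 to 60 N. Pads are 19 mm wide; open, the fingers measure 117 mm over their backs; the gripper's body (75 mm by 190 mm) begins 51 mm behind the grasp point.
Start: joints at [-1.52, 0.527, 1.433, -0, 1.181, -0.178], TCP at [0.142, -0.609, 0.223] pointing down, gripper open.
Joint ranges: [-3.08, 3.08], [-0.75, 2.2], [0.22, 2.44], [-1.43, 4.57], [0, 2.65], [-2.85, 2.85]. Speed limits (rad/s): [2.79, 2.79, 3.14, 3.14, 3.14, 3.14].

### API

Orientations are given as a unit quaternion [x, y, z, w].
In Python, from rig import get_obs, cams, job gives the robot as it stands.
- The arm moves only by the tool servo_tool, never from a script. Its argument "moves" is text: rows parted by semicolons, each of 5 numbers parted by spaces: the shift along the tool's x, y, z in m, then the turn about the tool's z in degrees, then the finger opening in m, from 0 to 0.087. In form: dx dy dz spin claw; .... A call has 1 to 10 rows; each row is the pose to reach, as a shift and turn from the pose commanded when the call began, along the tool's axes at that moment; what a row does not reach only later rows make up. A row lasts 1/12 s, in which the tool goes at most 41.7 mm and 7.16 degrees, less where a joint would pass 70% of its speed; a pose out of reach is approached as far as the arm can. A call with a gripper value outside its range is refused whole. The fingers move at their own pace and stop on an object; "grip_force" is the grip in N (left out, the last holds). Time passes only in rows, so rows that repeat a pose let the fingers close. It gives the time, the measured TCP pose, the force, the opening and the grip force at its end, in the units of the state.
- get_obs(): the state, without advancing time (a new reading comes with each control period).
- cams.camera(name): name is "scene" or "top" or "wrist"; returns the picture (400x640x3 uint8, blue, green, red); there is no depth.
- cams.camera_model(name): a dict with "fx", "fy", "cx", "cy" (pixels), "R" (3x3) and "t" (3): a world point X has camera coordinates R X + t. Camera axes: x right, y down, z forward; pixel columns grow to the right and rows downward; lengths in m; the calibration is good to about 2 mm. A picture is of the moment at which its call begins: read the wrist's pose just before it. camera_model takes no time and is no camera call; for the wrist camera it gives the pose at the moment of the call.
- job.hand_in(): hands the job in; it is judged then, once.
The state is a dict: "time": time; "q": joint angles; "joint_velocities": joint speeds; "joint_torque": joint torques, N m; "position": TCP position; "tool_rot": TCP orientation; "ft_force": force on the tool from outside, world axes, zero at the start; "moment": the same for the moment, N m; "grip_width": finger opening in m; "grip_force": force on a finger pad.
Only numpy, scipy, OpenCV 4.12 (cv2) and the standard library are available. Lean on these libraries where they do the work, as an engineer would, in place of code of your own. Each camera call takes 0.05 s, during which the arm holds its last target. There are 200 camera calls.

## Working session

There is one attempt and no reset: what is moved stays moved. The work goes in short steps, Python scripts to look and compute and a tool call to move; the robot and the scene stay as the last step left them, time stands still between calls to the robot, and variables do not carry over. Pictures are saved under pics/ and viewed, at most 10 in all, crops included, and the job is handed in when it is done.

Besides the shell and the picture viewer there is one more tool, called after ">>>" by a JSON object that holds its "api" and its "payload", one argument or row to a line. servo_tool: Moves the arm, as the interface text tells. Its arguments: {"type":"object","properties":{"moves":{"type":"string"},"grip_force":{"type":"number"}},"required":["moves"]}

```bash
mkdir -p pics; ls; python3 - <<'E'
from rig import get_obs,cams
import cv2
for n in ("top","scene"):
    cv2.imwrite(f"pics/{n}0.png",cams.camera(n))
    m=cams.camera_model(n); print(n,m)
o=get_obs(); print(o["time"],o["position"],o["tool_rot"])
E
```

```text
pics
top {'fx': 427.8742233945679, 'fy': 427.8742233945679, 'cx': 313.9489505187929, 'cy': 204.35310092734218, 'R': array([[ 0.0254956 , -0.99964519, -0.00771193],
       [-0.99731912, -0.02490546, -0.06880616],
       [ 0.06858967,  0.00944551, -0.99760024]]), 't': array([0.01546278, 0.58775668, 1.17631279])}
scene {'fx': 483.17233685200455, 'fy': 483.17233685200455, 'cx': 317.1032873097242, 'cy': 200.92352758207272, 'R': array([[ 0.78193672,  0.62333094, -0.00578804],
       [ 0.35743852, -0.45595677, -0.81507124],
       [-0.51069822,  0.63526526, -0.57933183]]), 't': array([-0.4752533 , -0.12581764,  1.57310125])}
0.1 [ 0.14234586 -0.60788685  0.22165603] [ 9.93407483e-01  1.14632312e-01  7.24987280e-05 -1.00062406e-03]
```

View pics/top0.png

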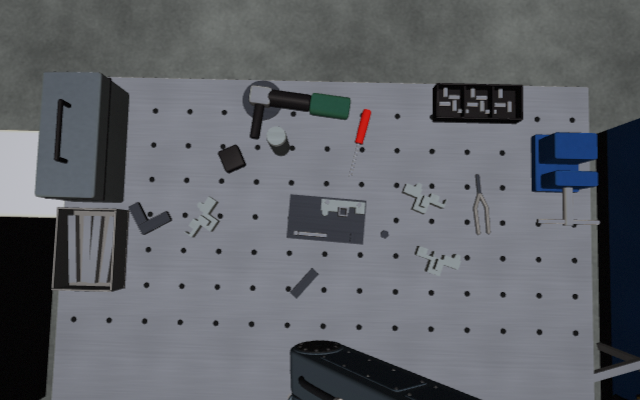

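View pics/scene0.png

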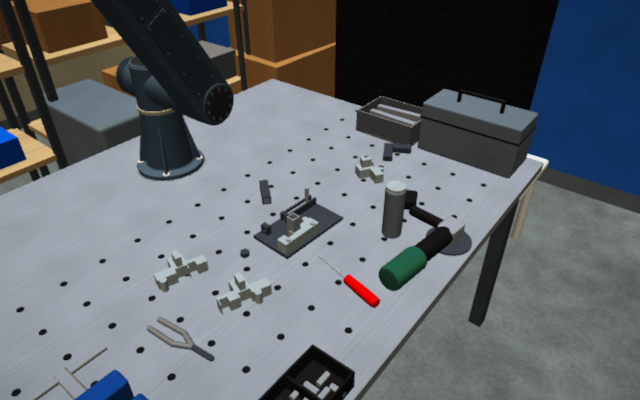

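Top view: the jig is at about (327,218). The loose halves are at (203,217), (423,198) and (438,260). I'll enlarge all four.

```bash
python3 - <<'E'
import cv2,numpy as np
im=cv2.imread("pics/top0.png")
def c(x,y,w,h,s): return cv2.resize(im[y:y+h,x:x+w],(w*s,h*s),interpolation=cv2.INTER_CUBIC)
a=np.hstack([c(283,187,90,62,4)[:,:360],c(182,187,55,62,4)[:,:220]])
b=np.hstack([c(395,172,60,50,5),c(408,237,60,50,5)])
W=max(a.shape[1],b.shape[1])
p=lambda i: cv2.copyMakeBorder(i,0,6,0,W-i.shape[1],cv2.BORDER_CONSTANT)
cv2.imwrite("pics/mos.png",np.vstack([p(a),p(b)]))
E
```

```text
(no output)
```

View pics/mos.png

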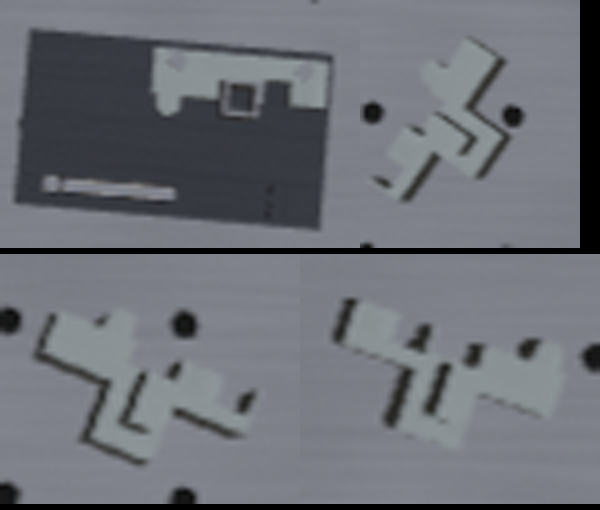

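Reading the faces: the upper-right half has its tooth near the notch at +y and its slot at the end, so it is b. The lower-right one has its slot near the notch and its tooth at the end, so it is c. The left one, at (203,217), has its tooth near the notch at -y and its slot at the +y end, which makes it half_a. I'll get rough poses next, then look from close up.

```bash
cat > h.py <<'E'
import numpy as np,cv2
from rig import get_obs,cams
from scipy.spatial.transform import Rotation as Ro
def ray(m,uv,z):
    uv=np.atleast_2d(np.float64(uv)); d=np.c_[(uv[:,0]-m["cx"])/m["fx"],(uv[:,1]-m["cy"])/m["fy"],np.ones(len(uv))]@m["R"]
    c=-m["R"].T@m["t"]; return c+d*((z-c[2])/d[:,2])[:,None]
def proj(m,X):
    p=np.atleast_2d(X)@m["R"].T+m["t"]; return np.c_[m["fx"]*p[:,0]/p[:,2]+m["cx"],m["fy"]*p[:,1]/p[:,2]+m["cy"]]
def toolmove(P,yaw=None,o=None):
    "world TCP target, yaw of tool y axis (deg) -> shift in tool axes, spin"
    o=o or get_obs(); R=Ro.from_quat(o["tool_rot"]).as_matrix()
    s=R.T@(np.array(P)-o["position"]); sp=0
    if yaw is not None:
        y=np.degrees(np.arctan2(R[1,1],R[0,1])); sp=(-(yaw-y)+90)%180-90
    return s.round(4),round(sp,2)
def snap(n,f=None):
    m=cams.camera_model(n); im=cams.camera(n)
    if f: cv2.imwrite("pics/"+f,im)
    return m,im
E
python3 - <<'E'
from h import *
im=cv2.imread("pics/top0.png"); m=cams.camera_model("top")
g=cv2.cvtColor(im,cv2.COLOR_BGR2HSV)
print("cols", im[217,203],im[180,203],im[197,417],im[204,335])
b,gr,r=[im[...,i].astype(int) for i in range(3)]
mask=((gr-b>=2)&(gr>130)).astype(np.uint8)
for c in cv2.findContours(mask,0,2)[0]:
    if cv2.contourArea(c)>100:
        R=cv2.minAreaRect(c); print(R, ray(m,[R[0]],.03).round(3))
pl=((im.max(2)<85)).astype(np.uint8); 
for c in cv2.findContours(pl,0,2)[0]:
    x,y=c.mean((0,1))
    if 280<x<370 and 190<y<250 and cv2.contourArea(c)>300:
        q=cv2.boxPoints(cv2.minAreaRect(c)); print("plate",ray(m,q,.008).round(4))
print("a rib",ray(m,[[208,219.5]],.056), "can",ray(m,[[277,133]],.15),"tube",ray(m,[[343,211]],.075))
o=get_obs(); w=cams.camera_model("wrist"); C=-w["R"].T@w["t"]; Rt=Ro.from_quat(o["tool_rot"]).as_matrix()
print("wristcam in tool",Rt.T@(C-o["position"]),(w["R"]@Rt).round(3),w["fx"])
E
```

```text
cols [120 118 112] [138 129 127] [123 121 115] [149 145 138]
plate [[ 0.4934  0.1058  0.008 ]
 [ 0.6158  0.0991  0.008 ]
 [ 0.6029 -0.1152  0.008 ]
 [ 0.4808 -0.107   0.008 ]]
a rib [[0.53639633 0.31611012 0.056     ]] can [[0.75636468 0.12687647 0.15      ]] tube [[ 0.56760578 -0.04806093  0.075     ]]
wristcam in tool [ 0.07113062 -0.00032452 -0.16202419] [[-0.     1.    -0.001]
 [-0.964 -0.    -0.267]
 [-0.267  0.001  0.964]] 277.6444978537085
```

>>> {"api": "servo_tool", "payload": {
  "moves": "0.512 -0.485 -0.08 16.6 0.06;0.512 -0.485 -0.08 16.6 0.06;0.512 -0.485 -0.08 16.6 0.06;0.512 -0.485 -0.08 16.6 0.06;0.512 -0.485 -0.08 16.6 0.06;0.512 -0.485 -0.08 16.6 0.06;0.512 -0.485 -0.08 16.6 0.06;0.512 -0.485 -0.08 16.6 0.06;0.512 -0.485 -0.08 16.6 0.06;0.512 -0.485 -0.08 16.6 0.06",
  "grip_force": 30
}}

```text
time: 0.93
position: [0.3706, -0.2608, 0.2696]
tool_rot: [1.0, -0.03, -0.0, -0.0]
ft_force: [0.9, -0.6, 0.2]
grip_width: 0.06
grip_force: 0.0
```

>>> {"api": "servo_tool", "payload": {
  "moves": "0.144 -0.25 -0.03 0 0.06;0.144 -0.25 -0.03 0 0.06;0.144 -0.25 -0.03 0 0.06;0.144 -0.25 -0.03 0 0.06;0.144 -0.25 -0.03 0 0.06;0.144 -0.25 -0.03 0 0.06;0.144 -0.25 -0.03 0 0.06;0.144 -0.25 -0.03 0 0.06;0.144 -0.25 -0.03 0 0.06"
}}

```text
time: 1.68
position: [0.5294, -0.02, 0.2992]
tool_rot: [1.0, -0.028, -0.0, 0.0]
ft_force: [0.1, -0.1, -1.0]
grip_width: 0.06
grip_force: 0.0
```

```bash
python3 - <<'E'
from h import *
o=get_obs(); m,im=snap("wrist","w1.png"); import pickle; pickle.dump(m,open("w1.pkl","wb"))
print(o["time"],o["position"],o["tool_rot"],toolmove([.53,.31,.27],-30,o))
E
```

```text
1.6833 [ 0.52936198 -0.01998491  0.299183  ] [ 9.99617117e-01 -2.76685517e-02 -2.47981745e-04  9.29182763e-05] (array([-0.0176, -0.3295,  0.0291]), np.float64(-63.17))
```

View pics/w1.png

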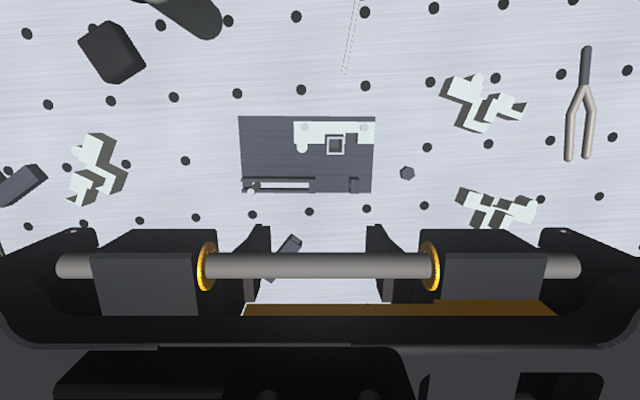

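The wrist view confirms it: half_a is at (95,170) with its slot at the far +y end and its tooth beside the notch. The jig is at (305,155). I'll go lower for a precise jig pose.

>>> {"api": "servo_tool", "payload": {
  "moves": "-0.04 0 0.14 0 0.06;-0.04 0 0.14 0 0.06;-0.04 0 0.14 0 0.06;-0.04 0 0.14 0 0.06;-0.04 0 0.14 0 0.06;-0.04 0 0.14 0 0.06;-0.04 0 0.14 0 0.06"
}}

```text
time: 2.32
position: [0.4906, -0.021, 0.1608]
tool_rot: [1.0, -0.031, 0.002, 0.0]
ft_force: [0.5, -0.1, -0.3]
grip_width: 0.0599
grip_force: 0.0
```

```bash
python3 - <<'E'
from h import *
o=get_obs(); m,im=snap("wrist","w2.png"); import pickle; pickle.dump(m,open("w2.pkl","wb"))
print(o["time"],o["position"],o["tool_rot"],toolmove([.53,.31,.27],-30,o))
cv2.imwrite("pics/w2v.png",cv2.resize(im[20:250,120:520],None,fx=2,fy=2,interpolation=cv2.INTER_CUBIC))
E
```

```text
2.3167 [ 0.49056582 -0.02097923  0.16083957] [ 9.99522833e-01 -3.08406486e-02  1.65939455e-03  4.54729731e-04] (array([ 0.0193, -0.3327, -0.1094]), np.float64(-63.53))
```

View pics/w2v.png

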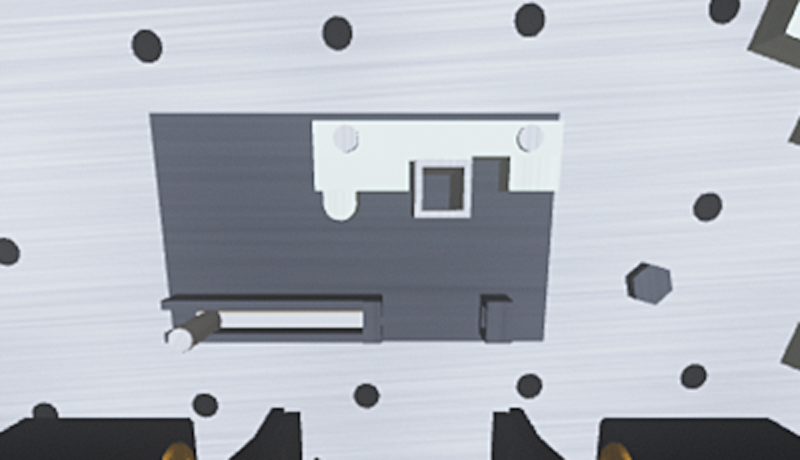

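The close view shows the fixed half's front face corners near crop (315,190) and (555,191), with the tooth at (340,218), the tube at (442,188) and the knob top at (181,340). I'll fit the jig pose from these.

```bash
cat > al.py <<'E'
from h import *
def almask(im,k=2):
    b,g,r=[im[...,i].astype(int) for i in range(3)]
    return ((g-b>=k)&(g>150)).astype(np.uint8)
E
python3 - <<'E'
from al import *; import pickle
im=cv2.imread("pics/w2.png"); m=pickle.load(open("w2.pkl","rb"))
print(im[85,300],im[30,300],im[100,340], im[130,300])
mk=almask(im); cs=[c for c in cv2.findContours(mk,0,cv2.CHAIN_APPROX_NONE)[0] if cv2.contourArea(c)>800]
for c in cs:
    print(cv2.boundingRect(c),cv2.contourArea(c))
    print(ray(m,cv2.approxPolyDP(c,2.0,True)[:,0],.038).round(4)[:,:2].tolist())
cv2.imwrite("pics/mk.png",mk*255)
pl=(im.max(2)<110).astype(np.uint8)
print("tube outer corners",ray(m,np.array([[413,161],[471,159],[471,217],[414,218]])/2+[120,20],.075).round(4).tolist())
print("knob",ray(m,[[120+181/2,20+340/2]],.072))
E
```

```text
[238 237 230] [225 215 210] [225 215 210] [113 103  97]
tube outer corners [[0.5775, -0.0342, 0.075], [0.5768, -0.0587, 0.075], [0.553, -0.058, 0.075], [0.5541, -0.0333, 0.075]]
knob [[0.50564411 0.07765975 0.072     ]]
```

```bash
python3 - <<'E'
from al import *; import pickle
im=cv2.imread("pics/w2.png"); m=pickle.load(open("w2.pkl","rb"))
mk=almask(im,-5); cs=[c for c in cv2.findContours(mk,0,cv2.CHAIN_APPROX_NONE)[0] if cv2.contourArea(c)>500]
for c in cs:
    x,y,w,h=cv2.boundingRect(c); print((x,y,w,h),cv2.contourArea(c))
    if 270<x<290:
        P=ray(m,c[:,0],.038)[:,:2]; a=cv2.approxPolyDP(c,2.0,True)[:,0]
        print(np.c_[a,ray(m,a,.038)[:,:2].round(4)].tolist())
        # jig yaw from back (top) edge, x-plane from face right part
        px=c[:,0]
        top=px[(px[:,1]<y+6)&(px[:,0]>x+10)&(px[:,0]<x+w-10)]
        T=ray(m,top,.038)[:,:2]; k=np.polyfit(T[:,1],T[:,0],1); yaw=-np.arctan(k[0])
        print("yaw",np.degrees(yaw))
        R=np.array([[np.cos(yaw),np.sin(yaw)],[-np.sin(yaw),np.cos(yaw)]])
        L=P@R.T  # in jig axes
        ys=L[:,1]; xs=L[:,0]; print("y ext",ys.min(),ys.max(),"x ext",xs.min(),xs.max())
        hist=np.histogram(xs,np.arange(.52,.65,.001)); 
        print([(round(e,3),n) for n,e in zip(*hist) if n>6])
        hist=np.histogram(ys,np.arange(-.16,.08,.001)); 
        print([(round(e,3),n) for n,e in zip(*hist) if n>6])
E
```

```text
(247, 268, 184, 7) 574.5
(528, 186, 111, 56) 2012.0
(276, 80, 126, 50) 3619.5
[[276.0, 81.0, 0.6005, 0.0117], [277.0, 112.0, 0.5723, 0.0136], [287.0, 129.0, 0.5555, 0.0053], [293.0, 129.0, 0.5552, -0.0007], [297.0, 125.0, 0.5588, -0.005], [298.0, 115.0, 0.5682, -0.0067], [323.0, 115.0, 0.5667, -0.0313], [323.0, 103.0, 0.5779, -0.0319], [328.0, 99.0, 0.5813, -0.037], [374.0, 97.0, 0.5803, -0.0816], [375.0, 115.0, 0.5635, -0.0824], [399.0, 114.0, 0.563, -0.106], [401.0, 80.0, 0.5941, -0.1075]]
yaw -3.395789612355778
y ext -0.0731989824585145 0.04758625805860065 x ext 0.5542173184275506 0.5996793605537848
[(np.float64(0.554), np.int64(7)), (np.float64(0.567), np.int64(52)), (np.float64(0.582), np.int64(31)), (np.float64(0.584), np.int64(20)), (np.float64(0.598), np.int64(39)), (np.float64(0.599), np.int64(88))]
[(np.float64(-0.073), np.int64(33)), (np.float64(-0.049), np.int64(14)), (np.float64(-0.048), np.int64(7)), (np.float64(0.002), np.int64(11)), (np.float64(0.028), np.int64(7)), (np.float64(0.042), np.int64(9)), (np.float64(0.046), np.int64(15)), (np.float64(0.047), np.int64(21))]
(575, 34, 64, 44) 1253.0
(513, 2, 64, 97) 2672.5
```

>>> {"api": "servo_tool", "payload": {
  "moves": "-0.008 -0.276 -0.01 -63.5 0.06;-0.008 -0.276 -0.01 -63.5 0.06;-0.008 -0.276 -0.01 -63.5 0.06;-0.008 -0.276 -0.01 -63.5 0.06;-0.008 -0.276 -0.01 -63.5 0.06;-0.008 -0.276 -0.01 -63.5 0.06;-0.008 -0.276 -0.01 -63.5 0.06;-0.008 -0.276 -0.01 -63.5 0.06;-0.008 -0.276 -0.01 -63.5 0.06;-0.008 -0.276 -0.01 -63.5 0.06"
}}

```text
time: 3.2
position: [0.499, 0.2578, 0.1716]
tool_rot: [0.865, 0.502, 0.002, 0.001]
ft_force: [-0.6, -0.5, 0.2]
grip_width: 0.0599
grip_force: 0.0
```

```bash
python3 - <<'E'
from al import *; import pickle
o=get_obs(); m,im=snap("wrist","w3.png"); pickle.dump(m,open("w3.pkl","wb"))
print(o["time"],o["position"],o["tool_rot"])
cv2.imwrite("pics/w3v.png",cv2.resize(im[20:250,120:520],None,fx=2,fy=2,interpolation=cv2.INTER_CUBIC))
for c in cv2.findContours(almask(im,-5),0,cv2.CHAIN_APPROX_NONE)[0]:
    if cv2.contourArea(c)>800:
        print(cv2.boundingRect(c)); a=cv2.approxPolyDP(c,2.0,True)[:,0]
        print(np.c_[a,ray(m,a,.03)[:,:2].round(4)].tolist())
E
```

```text
3.2 [0.49899514 0.2577861  0.17161384] [8.64844799e-01 5.02033826e-01 2.26635840e-03 6.12122789e-04]
(255, 65, 118, 74)
[[372.0, 82.0, 0.6007, 0.3261], [349.0, 81.0, 0.5807, 0.3386], [345.0, 67.0, 0.5834, 0.3522], [337.0, 65.0, 0.5773, 0.3578], [332.0, 71.0, 0.5702, 0.3554], [332.0, 78.0, 0.5671, 0.3496], [327.0, 80.0, 0.5617, 0.3505], [325.0, 94.0, 0.5534, 0.3398], [300.0, 92.0, 0.532, 0.3543], [299.0, 77.0, 0.5384, 0.3671], [276.0, 77.0, 0.5182, 0.3786], [276.0, 92.0, 0.5106, 0.3665], [263.0, 93.0, 0.4985, 0.3723], [257.0, 91.0, 0.4942, 0.377], [256.0, 75.0, 0.5016, 0.3902], [255.0, 101.0, 0.4871, 0.3698], [294.0, 104.0, 0.5206, 0.3473], [295.0, 136.0, 0.5048, 0.3189], [327.0, 138.0, 0.5335, 0.3001], [329.0, 106.0, 0.5513, 0.3275], [368.0, 108.0, 0.5856, 0.3056]]
```

View pics/w3v.png

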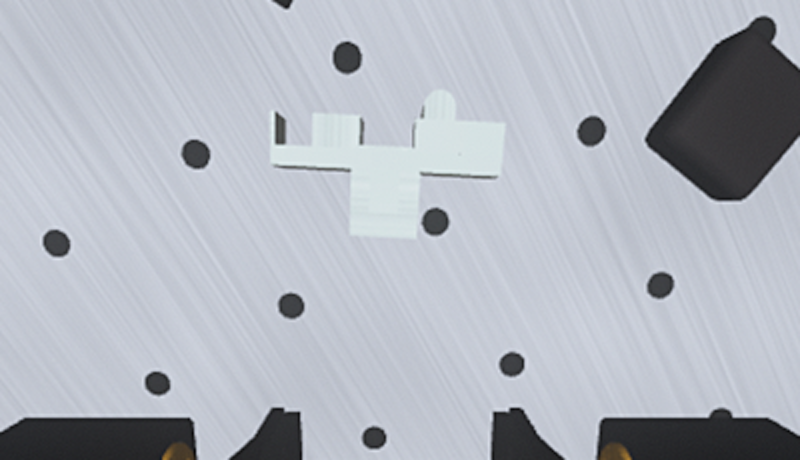

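half_a confirmed: slot at the left end (crop 300,125), tooth at (440,105) beside the notch, and stem back at (384,238). Its origin is about (0.534,0.332) with yaw 57.1°.

```bash
python3 - <<'E'
from h import *
o=get_obs(); print(toolmove([.534,.332,.09],-32.9,o),toolmove([.534,.332,.034],-32.9,o),o["position"],o["tool_rot"])
E
```

```text
(array([ 0.0821, -0.0073,  0.0816]), np.float64(2.88)) (array([ 0.0819, -0.0075,  0.1376]), np.float64(2.88)) [0.49892749 0.25718416 0.17139167] [8.66115175e-01 4.99840132e-01 2.00925190e-03 5.55049498e-04]
```

>>> {"api": "servo_tool", "payload": {
  "moves": "0.082 -0.007 0.04 2.9 0.06;0.082 -0.007 0.075 2.9 0.06;0.082 -0.007 0.075 2.9 0.06;0.082 -0.007 0.075 2.9 0.06;0.082 -0.007 0.075 2.9 0.06;0.082 -0.007 0.075 2.9 0.06"
}}

```text
time: 3.75
position: [0.533, 0.3304, 0.0956]
tool_rot: [0.879, 0.478, 0.0, 0.0]
ft_force: [0.4, 0.4, 0.4]
grip_width: 0.0599
grip_force: 0.0
```

```bash
python3 - <<'E'
from h import *
o=get_obs(); print(toolmove([.534,.332,.034],-32.9,o),o["position"],o["tool_rot"])
m,im=snap("wrist","w4.png")
cv2.imwrite("pics/w4v.png",cv2.resize(im[100:400,160:480],None,fx=1.6,fy=1.6,interpolation=cv2.INTER_CUBIC))
E
```

```text
(array([ 0.0019, -0.0001,  0.0616]), np.float64(-0.04)) [0.5329513  0.33038629 0.09564765] [8.78571268e-01 4.77610959e-01 4.99323413e-04 2.22769598e-04]
```

View pics/w4v.png

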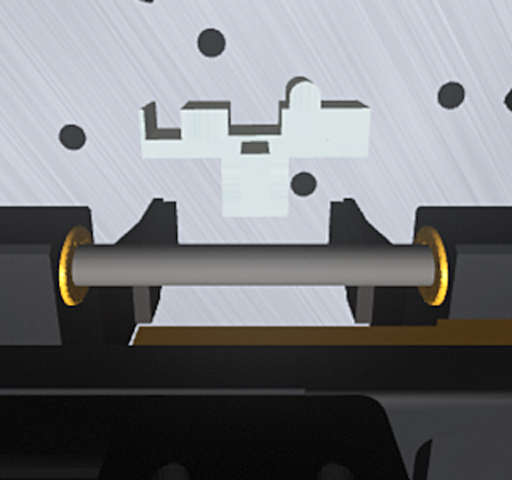

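The rib (255,150–190) is centred between the fingers (170 and 340). Descend and grip.

>>> {"api": "servo_tool", "payload": {
  "moves": "0.002 0 0.03 0 0.06;0.002 0 0.055 0 0.06;0.002 0 0.061 0 0.06;0.002 0 0.061 0 0.06;0.002 0 0.061 0 0.03;0.002 0 0.061 0 0.01;0.002 0 0.061 0 0.01;0.002 0 0.061 0 0.01;0.002 0 0.061 0 0.01;0.002 0 0.061 0 0.01",
  "grip_force": 40
}}

```text
time: 4.63
position: [0.5337, 0.3329, 0.0341]
tool_rot: [0.878, 0.478, 0.0, 0.0]
ft_force: [0.7, -0.3, 0.4]
grip_width: 0.0279
grip_force: 0.0
```

>>> {"api": "servo_tool", "payload": {
  "moves": "0 0 0 0 0.01;0 0 0 0 0.01;0 0 0 0 0.01;0 0 0 0 0.01;0 0 0 0 0.01;0 0 0 0 0.01"
}}

```text
time: 5.13
position: [0.5341, 0.3326, 0.0337]
tool_rot: [0.878, 0.478, 0.0, 0.0]
ft_force: [1.8, -1.3, 0.5]
grip_width: 0.0137
grip_force: 40.0
```

>>> {"api": "servo_tool", "payload": {
  "moves": "0 0 -0.04 0 0.01;0 0 -0.08 0 0.01;0 0 -0.106 0 0.01;-0.33 0.17 -0.106 60.5 0.01;-0.336 0.171 -0.106 60.5 0.01;-0.336 0.171 -0.106 60.5 0.01;-0.336 0.171 -0.106 60.5 0.01;-0.336 0.171 -0.106 60.5 0.01;-0.336 0.171 -0.106 60.5 0.01;-0.336 0.171 -0.106 60.5 0.01"
}}

```text
time: 5.97
position: [0.5019, 0.0414, 0.1389]
tool_rot: [0.998, 0.058, -0.001, -0.001]
ft_force: [1.7, 0.0, -2.1]
grip_width: 0.0139
grip_force: 40.0
```

>>> {"api": "servo_tool", "payload": {
  "moves": "-0.016 0.082 0 10 0.01;-0.016 0.082 0 10 0.01;-0.016 0.082 0 10 0.01;-0.016 0.082 0 10 0.01;-0.016 0.082 0 10 0.01;-0.016 0.082 0 10 0.01;-0.016 0.082 0 10 0.01"
}}

```text
time: 6.55
position: [0.4974, -0.039, 0.1392]
tool_rot: [1.0, -0.025, -0.001, -0.0]
ft_force: [-0.0, 0.4, -3.2]
grip_width: 0.0136
grip_force: 40.0
```

```bash
python3 - <<'E'
from al import *; import pickle
o=get_obs(); m,im=snap("wrist","w5.png"); pickle.dump(m,open("w5.pkl","wb"))
print(o["time"],o["position"],o["tool_rot"])
cv2.imwrite("pics/w5v.png",cv2.resize(im[20:270,120:520],None,fx=2,fy=2,interpolation=cv2.INTER_CUBIC))
for c in cv2.findContours(almask(im,-5),0,cv2.CHAIN_APPROX_NONE)[0]:
    if cv2.contourArea(c)>800:
        print(cv2.boundingRect(c)); a=cv2.approxPolyDP(c,2.0,True)[:,0]
        print(np.c_[a,ray(m,a,.038)[:,:2].round(4),ray(m,a,o["position"][2]-.004)[:,:2].round(4)].tolist())
E
```

```text
6.55 [ 0.49738733 -0.03897707  0.1392364 ] [ 9.99698396e-01 -2.45481825e-02 -6.14510812e-04 -3.56253161e-04]
(524, 201, 116, 52)
[[524.0, 223.0, 0.4582, -0.2459, 0.499, -0.1709], [538.0, 228.0, 0.4521, -0.2609, 0.4951, -0.1803], [562.0, 226.0, 0.453, -0.2849, 0.4957, -0.1954], [580.0, 230.0, 0.4477, -0.304, 0.4924, -0.2075], [601.0, 238.0, 0.4378, -0.3273, 0.4861, -0.2222], [599.0, 241.0, 0.4345, -0.326, 0.484, -0.2214], [625.0, 252.0, 0.4206, -0.3558, 0.4753, -0.2402], [639.0, 231.0, 0.4437, -0.3643, 0.4898, -0.2455], [636.0, 229.0, 0.446, -0.3607, 0.4913, -0.2432], [639.0, 217.0, 0.459, -0.3604, 0.4995, -0.243], [635.0, 215.0, 0.4613, -0.3558, 0.501, -0.2401], [629.0, 217.0, 0.4595, -0.3503, 0.4998, -0.2367], [622.0, 226.0, 0.45, -0.3457, 0.4938, -0.2337], [600.0, 220.0, 0.4577, -0.3219, 0.4987, -0.2188], [593.0, 231.0, 0.446, -0.3175, 0.4913, -0.216], [569.0, 224.0, 0.4549, -0.2916, 0.4969, -0.1996], [575.0, 214.0, 0.4654, -0.2955, 0.5035, -0.2021], [574.0, 211.0, 0.4686, -0.2939, 0.5056, -0.2011], [566.0, 226.0, 0.4528, -0.2889, 0.4956, -0.198], [550.0, 220.0, 0.4602, -0.2716, 0.
[... 3257 characters left out ...]
.2359, 0.5756, -0.1645], [567.0, 108.0, 0.568, -0.2682, 0.5682, -0.1849], [577.0, 89.0, 0.5838, -0.274, 0.5782, -0.1886], [562.0, 90.0, 0.5836, -0.2609, 0.578, -0.1803], [550.0, 85.0, 0.5883, -0.2495, 0.581, -0.1731], [567.0, 52.0, 0.6143, -0.2595, 0.5974, -0.1794], [573.0, 49.0, 0.6164, -0.2642, 0.5987, -0.1824], [564.0, 45.0, 0.6199, -0.2559, 0.6009, -0.1771], [571.0, 29.0, 0.6319, -0.2595, 0.6085, -0.1794], [568.0, 24.0, 0.6358, -0.2563, 0.611, -0.1774], [572.0, 17.0, 0.6408, -0.2586, 0.6141, -0.1788], [572.0, 9.0, 0.6467, -0.2575, 0.6179, -0.1781], [568.0, 5.0, 0.6498, -0.2536, 0.6198, -0.1757], [562.0, 5.0, 0.65, -0.2486, 0.6199, -0.1726], [551.0, 19.0, 0.6402, -0.2414, 0.6137, -0.168]]
```

View pics/w5v.png

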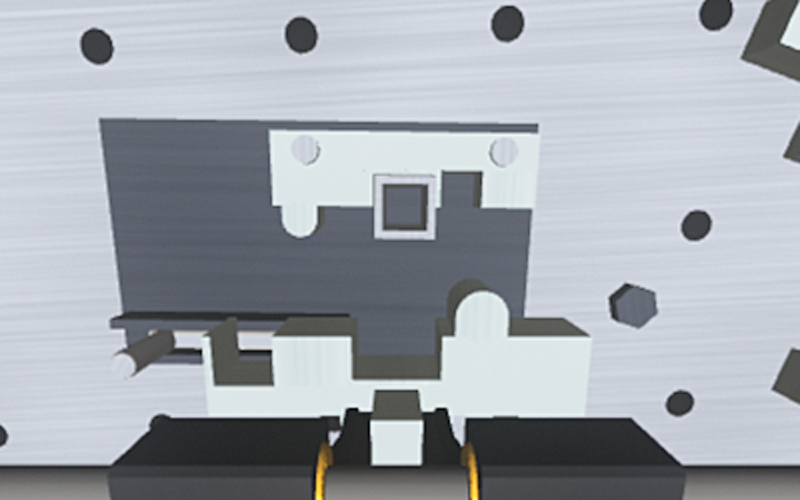

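The half is held square and centred: its face corners are at px (222,188) and (415,188), and its offset in the tool is about -0.8 mm in x and 0 in y. The jig re-measures at the same place. Next I align above the set-down point.

```bash
python3 - <<'E'
from h import *
o=get_obs(); print(o["position"],toolmove([.5154,-.0433,.06],-93.4,o))
E
```

```text
[ 0.49757858 -0.03905208  0.13934224] (array([0.0181, 0.0034, 0.0793]), np.float64(0.59))
```

>>> {"api": "servo_tool", "payload": {
  "moves": "0.018 0.0034 0 0.6 0.01;0.018 0.0034 0.03 0.6 0.01;0.018 0.0034 0.06 0.6 0.01;0.018 0.0034 0.075 0.6 0.01;0.018 0.0034 0.075 0.6 0.01;0.018 0.0034 0.075 0.6 0.01;0.018 0.0034 0.075 0.6 0.01"
}}

```text
time: 7.18
position: [0.5166, -0.0446, 0.0653]
tool_rot: [1.0, -0.03, 0.001, 0.0]
ft_force: [0.3, -0.7, -1.7]
grip_width: 0.0134
grip_force: 39.9
```

```bash
python3 - <<'E'
from al import *; import pickle
o=get_obs(); m,im=snap("wrist","w6.png"); pickle.dump(m,open("w6.pkl","wb"))
print(o["time"],o["position"],o["tool_rot"],o["ft_force"],toolmove([.5154,-.0433,.043],-93.4,o))
cv2.imwrite("pics/w6v.png",cv2.resize(im[70:270,120:520],None,fx=2,fy=2,interpolation=cv2.INTER_CUBIC))
E
```

```text
7.1833 [ 0.51659411 -0.0446098   0.06526979] [ 9.99535902e-01 -3.04505904e-02  8.38403928e-04  1.98006907e-04] [ 0.26061611 -0.74643737 -1.6811253 ] (array([-0.0013, -0.0012,  0.0223]), np.float64(-0.09))
```

View pics/w6v.png

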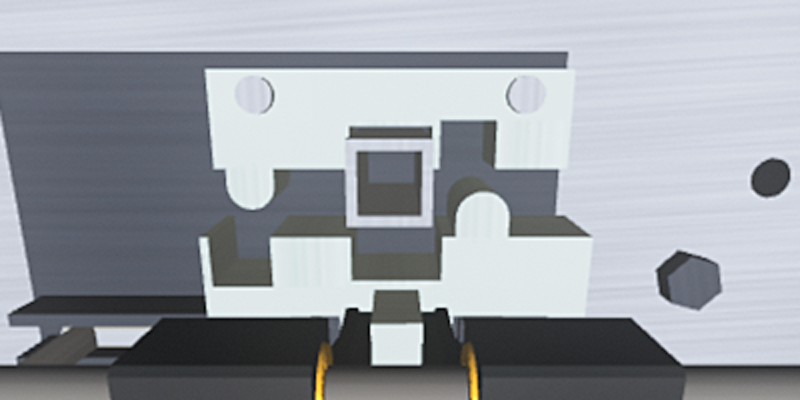

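The half (face corners px (220,188.5) and (416,189)) faces the fixed half (corners px (226,154.5) and (404,154)) squarely. I'll check the lateral offset numerically.

```bash
python3 - <<'E'
from al import *; import pickle
im=cv2.imread("pics/w6.png"); m=pickle.load(open("w6.pkl","rb"))
mk=almask(im,-5); yaw=np.radians(-3.4); R=np.array([[np.cos(yaw),np.sin(yaw)],[-np.sin(yaw),np.cos(yaw)]])
def runs(row,z,a=200,b=440):
    d=np.flatnonzero(np.diff(mk[row,a:b].astype(int)))+a+.5+.0
    return [(float(u),*(1000*(R@ray(m,[[u,row]],z)[0,:2])).round(1).tolist()) for u in d]
for r in (115,130,145,160,165,170): print("jig",r,runs(r,.038))
for r in (175,180,185,195,205,215,220): print("half",r,runs(r,.0616))
for u in (240,275,385,395): 
    d=np.flatnonzero(np.diff(mk[95:235,u].astype(int)))+95.5
    print("col",u,[(float(v),*(1000*(R@ray(m,[[u,v]],.038)[0,:2])).round(1),*(1000*(R@ray(m,[[u,v]],.0616)[0,:2])).round(1)) for v in d])
o=get_obs(); print("tcp jig axes",R@o["position"][:2]*1000,o["position"])
E
```

```text
jig 115 [(223.5, 593.0, 47.3), (237.5, 593.0, 38.2), (256.5, 592.9, 25.7), (373.5, 592.8, -50.8), (392.5, 592.8, -63.3), (406.5, 592.8, -72.4)]
jig 130 [(224.5, 583.4, 47.5), (339.5, 583.3, -28.7), (367.5, 583.3, -47.3), (405.5, 583.2, -72.6)]
jig 145 [(225.5, 573.6, 47.7), (292.5, 573.5, 2.7), (298.5, 573.5, -1.3), (299.5, 573.5, -2.0), (300.5, 573.5, -2.7), (303.5, 573.5, -4.7), (336.5, 573.5, -26.9), (339.5, 573.5, -28.9), (367.5, 573.5, -47.8), (403.5, 573.4, -72.0)]
jig 160 [(232.5, 563.5, 43.9), (256.5, 563.5, 27.5)]
jig 165 [(233.5, 560.1, 43.5), (256.5, 560.1, 27.7)]
jig 170 [(236.5, 556.6, 41.7), (254.5, 556.6, 29.3), (350.5, 556.5, -36.8), (371.5, 556.5, -51.3)]
half 175 [(348.5, 557.5, -32.9), (373.5, 557.5, -48.0)]
half 180 [(347.5, 554.4, -32.4), (374.5, 554.4, -48.8)]
half 185 [(347.5, 551.3, -32.4), (374.5, 551.3, -49.0)]
half 195 [(219.5, 545.1, 46.5), (224.5, 545.1, 43.4), (254.5, 545.1, 24.9), (295.5, 545.0, -0.5), (340.5, 545.0, -28.3), (415.5, 544.9, -74.7)]
half 205 [(220.5, 538.7, 46.5), (225.5, 538.6, 43.3), (255.5, 538.6, 24.6), (295.5, 538.6, -0.3), (340.5, 5
[... 1330 characters left out ...]
.float64(-53.2)), (154.5, np.float64(567.1), np.float64(-60.0), np.float64(569.8), np.float64(-54.2)), (187.5, np.float64(544.0), np.float64(-61.4), np.float64(549.7), np.float64(-55.5)), (227.5, np.float64(514.1), np.float64(-63.3), np.float64(523.4), np.float64(-57.1))]
col 395 [(104.5, np.float64(599.3), np.float64(-64.4), np.float64(598.1), np.float64(-58.2)), (153.5, np.float64(567.7), np.float64(-66.7), np.float64(570.4), np.float64(-60.2)), (187.5, np.float64(544.0), np.float64(-68.4), np.float64(549.7), np.float64(-61.6)), (227.5, np.float64(514.0), np.float64(-70.6), np.float64(523.4), np.float64(-63.5))]
tcp jig axes [518.65039606 -14.16160849] [ 0.51689761 -0.04489596  0.06571192]
```

>>> {"api": "servo_tool", "payload": {
  "moves": "-0.0012 -0.0018 0 0 0.01;-0.0012 -0.0018 0.01 0 0.01;-0.0012 -0.0018 0.018 0 0.01;-0.0012 -0.0018 0.022 0 0.01;-0.0012 -0.0018 0.0235 0 0.01;-0.0012 -0.0018 0.0243 0 0.01;-0.0012 -0.0018 0.0243 0 0.01"
}}

```text
time: 7.82
position: [0.5151, -0.0431, 0.0414]
tool_rot: [1.0, -0.031, 0.0, -0.0]
ft_force: [-0.5, 2.0, 9.6]
grip_width: 0.0137
grip_force: 40.0
```

```bash
python3 - <<'E'
from h import *
o=get_obs(); yaw=np.radians(-3.4); R=np.array([[np.cos(yaw),np.sin(yaw)],[-np.sin(yaw),np.cos(yaw)]])
print(o["position"],R@o["position"][:2]*1000,o["ft_force"],o["moment"],2*np.degrees(np.arctan2(o["tool_rot"][1],o["tool_rot"][0])))
E
```

```text
[ 0.51507111 -0.04306752  0.04135447] [516.7186728  -12.44471316] [-0.52845596  2.02392007  9.64297909] [ 0.41185764  0.47615869 -0.00333645] -3.591346604549675
```

Contact made: half flat on the plate at about 10 N. Slide in.

>>> {"api": "servo_tool", "payload": {
  "moves": "0.003 0 -0.0003 -0.2 0.01;0.006 0 -0.0003 -0.2 0.01;0.009 0 -0.0003 -0.2 0.01;0.012 0 -0.0003 -0.2 0.01;0.014 0 -0.0003 -0.2 0.01;0.016 0 -0.0003 -0.2 0.01;0.018 0 -0.0003 -0.2 0.01;0.0195 0 -0.0003 -0.2 0.01;0.0205 0 -0.0003 -0.2 0.01;0.0205 0 -0.0003 -0.2 0.01"
}}

```text
time: 8.65
position: [0.5286, -0.0434, 0.0412]
tool_rot: [1.0, -0.029, -0.007, -0.001]
ft_force: [-11.0, -0.5, 17.1]
grip_width: 0.0137
grip_force: 40.0
```

```bash
cat > st.py <<'E'
from h import *
o=get_obs(); yaw=np.radians(-3.4); R=np.array([[np.cos(yaw),np.sin(yaw)],[-np.sin(yaw),np.cos(yaw)]])
print(o["time"],o["position"],R@o["position"][:2]*1000-[567.5,-12.35],o["ft_force"],o["grip_width"],2*np.degrees(np.arctan2(o["tool_rot"][1],o["tool_rot"][0])))
E
python3 st.py
```

```text
8.65 [ 0.52860956 -0.04341552  0.04117416] [-37.24606376   0.36081295] [-11.00707164  -0.49584844  17.08783329] 0.013737572679006093 -3.324450340403133
```

>>> {"api": "servo_tool", "payload": {
  "moves": "0 0 -0.001 0 0.01;0 0 -0.002 0 0.01;0.001 0 -0.002 0 0.01;0.001 0 -0.002 0 0.01"
}}

```text
time: 8.98
position: [0.5348, -0.0444, 0.042]
tool_rot: [1.0, -0.029, -0.002, -0.0]
ft_force: [-5.0, -0.8, -1.2]
grip_width: 0.0136
grip_force: 40.0
```

```bash
python3 st.py; python3 - <<'E'
from al import *; import pickle
o=get_obs(); m,im=snap("wrist","w7.png"); pickle.dump(m,open("w7.pkl","wb"))
mk=almask(im,-5); yaw=np.radians(-3.4); R=np.array([[np.cos(yaw),np.sin(yaw)],[-np.sin(yaw),np.cos(yaw)]])
for u in (225,240,265,280,360,385,395,400):
    d=np.flatnonzero(np.diff(mk[60:240,u].astype(int)))+60.5
    print("col",u,[(float(v),*(1000*(R@ray(m,[[u,v]],.038)[0,:2])).round(1).tolist()) for v in d])
print(o["tool_rot"],o["moment"])
E
```

```text
8.9833 [ 0.53478441 -0.04439271  0.04197439] [-31.02412746  -0.24844508] [-4.97514677 -0.80600393 -1.22524892] 0.013648876027303379 -3.3622403440405155
col 225 [(133.5, 600.1, 41.2), (187.5, 567.8, 44.1), (197.5, 561.4, 44.7), (228.5, 540.8, 46.5)]
col 240 [(134.5, 599.6, 32.5), (138.5, 597.3, 32.7), (159.5, 585.0, 33.6), (209.5, 553.6, 36.0), (212.5, 551.6, 36.1), (227.5, 541.5, 36.9)]
col 265 [(134.5, 599.6, 17.9), (228.5, 540.8, 20.9)]
col 280 [(134.5, 599.6, 9.2), (228.5, 540.8, 11.3)]
col 360 [(134.5, 599.6, -37.5), (162.5, 583.2, -38.1), (165.5, 581.4, -38.2), (228.5, 540.8, -39.9)]
col 385 [(134.5, 599.6, -52.0), (141.5, 595.6, -52.3), (156.5, 586.8, -52.9), (228.5, 540.8, -55.9)]
col 395 [(134.5, 599.6, -57.9), (138.5, 597.3, -58.0), (159.5, 585.0, -59.0), (228.5, 540.8, -62.3)]
col 400 [(134.5, 599.6, -60.8), (140.5, 596.2, -61.1), (156.5, 586.8, -61.8), (228.5, 540.8, -65.5)]
[ 9.99568051e-01 -2.93368274e-02 -1.72343295e-03 -3.02962520e-04] [-0.11704336  0.7617517  -0.09131438]
```

Home: jig x is -31.0 as expected, the faces have closed up (no gap in the columns) and the 2 mm tooth-tip clearance matches the design. Settle it, release and rise.

>>> {"api": "servo_tool", "payload": {
  "moves": "0.001 0 0.0005 0 0.01;0.001 0 0.0005 0 0.01;0 0 0.0003 0 0.04;0 0 0 0 0.04;0 0 0 0 0.04;0 0 0 0 0.04;0 0 0 0 0.04;0 0 -0.02 0 0.04;0 0 -0.05 0 0.04;0 0 -0.07 0 0.04"
}}

```text
time: 9.87
position: [0.5369, -0.0447, 0.114]
tool_rot: [1.0, -0.029, 0.001, 0.0]
ft_force: [0.2, -0.1, 0.5]
grip_width: 0.0398
grip_force: 0.0
```

```bash
python3 st.py; python3 - <<'E'
from al import *; import pickle
o=get_obs(); m,im=snap("wrist","w8.png"); pickle.dump(m,open("w8.pkl","wb"))
mk=almask(im,-5); yaw=np.radians(-3.4); R=np.array([[np.cos(yaw),np.sin(yaw)],[-np.sin(yaw),np.cos(yaw)]])
for u in (240,265,280,385,395):
    d=np.flatnonzero(np.diff(mk[60:240,u].astype(int)))+60.5
    print("col",u,[(float(v),*(1000*(R@ray(m,[[u,v]],.038)[0,:2])-[567.5,-12.35]).round(1).tolist()) for v in d])
# predicted knob for travel 0..: world target
J=lambda x,y: R.T@np.array([.5675+x,-.01235+y])
print("knob",J(-.0675,.127),"view",J(-.13,.11)); print(toolmove([*J(-.13,.11),.16],-93.4,o))
E
```

```text
9.8667 [ 0.53687024 -0.04474552  0.11398996] [-28.9210505   -0.47693647] [ 0.24582882 -0.1293323   0.49323374] 0.03980173532295703 -3.365516666885443
col 240 []
col 265 [(132.5, 32.5, 43.3), (135.5, 30.1, 43.4), (149.5, 18.4, 44.0), (186.5, -13.8, 45.6), (188.5, -15.6, 45.7), (199.5, -25.7, 46.2), (232.5, -57.3, 47.8), (234.5, -59.3, 47.9)]
col 280 [(132.5, 32.5, 30.8), (199.5, -25.7, 32.9)]
col 385 [(132.5, 32.6, -57.0), (195.5, -22.0, -60.5), (196.5, -22.9, -60.6), (197.5, -23.8, -60.6)]
col 395 []
knob [0.50591939 0.08479501] view [0.44252119 0.07153158]
(array([-0.1009, -0.1105, -0.0462]), np.float64(0.03))
```

```bash
python3 - <<'E'
from al import *; import pickle
yaw=np.radians(-3.4); R=np.array([[np.cos(yaw),np.sin(yaw)],[-np.sin(yaw),np.cos(yaw)]])
J=lambda x,y: R.T@np.array([.5675+x,-.01235+y])
for n,uv in (("w5",[181,201.5]),("w2",[210.5,190])):
    m=pickle.load(open(n+".pkl","rb")); print(n,1000*(R@ray(m,[uv],.072)[0,:2])-[567.5,-12.35])
print(toolmove([*J(-.0675,.122),.10],-93.4), toolmove([*J(-.0675,.122),.045],-93.4))
E
```

```text
w5 [-66.10634431 120.34371874]
w2 [-67.35162436 119.86097112]
(array([-0.0411, -0.123 ,  0.0168]), np.float64(0.05)) (array([-0.0416, -0.1231,  0.0718]), np.float64(0.05))
```

>>> {"api": "servo_tool", "payload": {
  "moves": "-0.041 -0.121 0 0 0.06;-0.041 -0.121 0 0 0.06;-0.041 -0.121 0 0 0.06;-0.041 -0.121 0 0 0.06;-0.041 -0.121 0 0 0.06;-0.041 -0.121 0 0 0.06;-0.041 -0.121 0.025 0 0.06;-0.041 -0.121 0.05 0 0.06;-0.041 -0.121 0.065 0 0.06;-0.041 -0.121 0.067 0 0.06"
}}

```text
time: 10.75
position: [0.5017, 0.0769, 0.0431]
tool_rot: [1.0, -0.031, -0.002, 0.0]
ft_force: [-0.2, 0.6, 0.6]
grip_width: 0.0601
grip_force: 0.0
```

>>> {"api": "servo_tool", "payload": {
  "moves": "0 0 0.001 0 0.006;0 0 0.001 0 0.006;0 0 0.001 0 0.006;0 0 0.001 0 0.006;0 0 0.001 0 0.006;0 0 0.001 0 0.006;0 0 0.001 0 0.006;0 0 0.001 0 0.006;0 0 0.001 0 0.006;0 0 0.001 0 0.006",
  "grip_force": 15
}}

```text
time: 11.58
position: [0.5024, 0.0788, 0.0447]
tool_rot: [1.0, -0.029, 0.0, -0.0]
ft_force: [-0.5, 0.7, 2.7]
grip_width: 0.0113
grip_force: 15.0
```

```bash
python3 st.py
```

```text
11.5833 [0.50235578 0.07881455 0.04471608] [-70.70265751 120.81872329] [-0.45213132  0.74043679  2.7089081 ] 0.011332695914570432 -3.3673227954686777
```

Knob gripped (11.3 mm) at jig y≈121. Drag it towards -y.

>>> {"api": "servo_tool", "payload": {
  "moves": "0 0.008 0 0 0.006;0 0.018 0 0 0.006;0 0.028 0 0 0.006;0 0.038 0 0 0.006;0 0.048 0 0 0.006;0 0.058 0 0 0.006;0 0.065 0 0 0.006;0 0.071 0 0 0.006;0 0.074 0 0 0.006;0 0.075 0 0 0.006"
}}

```text
time: 12.42
position: [0.4978, 0.0077, 0.0446]
tool_rot: [0.999, -0.033, 0.0, -0.004]
ft_force: [6.0, 30.5, 5.8]
grip_width: 0.0128
grip_force: 15.0
```

```bash
python3 st.py
```

```text
12.4167 [0.49784172 0.00773302 0.04462246] [-70.99318043  49.59459303] [ 5.95353539 30.5485061   5.8233494 ] 0.012810346902196547 -3.809517030835855
```

The bolt is at its stop: knob y is 49.6 against a nominal 50, with the force rising. Release, rise and check.

>>> {"api": "servo_tool", "payload": {
  "moves": "0 -0.003 0 0 0.006;0 -0.0035 0 0 0.035;0 -0.0035 0 0 0.035;0 -0.0035 0 0 0.035;0 -0.0035 0 0 0.035;0 -0.0035 0 0 0.035;0 -0.0035 -0.025 0 0.035;0 -0.0035 -0.06 0 0.035;-0.03 0.01 -0.09 0 0.035;-0.05 0.03 -0.12 0 0.035"
}}

```text
time: 13.25
position: [0.446, -0.0218, 0.1634]
tool_rot: [1.0, -0.028, -0.001, -0.0]
ft_force: [-0.3, -0.6, 0.1]
grip_width: 0.035
grip_force: 0.0
```

>>> {"api": "servo_tool", "payload": {
  "moves": "-0.03 0.02 0 0 0.035;-0.03 0.02 0 0 0.035;-0.03 0.02 0 0 0.035;-0.03 0.02 0 0 0.035"
}}

```text
time: 13.58
position: [0.4167, -0.041, 0.163]
tool_rot: [1.0, -0.03, 0.001, 0.0]
ft_force: [0.1, 0.7, 0.1]
grip_width: 0.0349
grip_force: 0.0
```

```bash
python3 st.py; python3 - <<'E'
from al import *; import pickle
m,im=snap("wrist","w9.png"); pickle.dump(m,open("w9.pkl","wb"))
t,it=snap("top","top9.png"); i0=cv2.imread("pics/top0.png")
a=cv2.resize(im[40:240,120:520],(800,400),interpolation=cv2.INTER_CUBIC)
b=cv2.resize(it[170:290,170:470],(500,200),interpolation=cv2.INTER_CUBIC)
cv2.imwrite("pics/fin.png",np.vstack([a,cv2.copyMakeBorder(b,0,0,0,300,cv2.BORDER_CONSTANT)]))
E
```

```text
13.5833 [ 0.41671114 -0.04099519  0.16296002] [-149.09106889   -3.85940419] [0.09182173 0.71676311 0.07100046] 0.034867081361837214 -3.441648368798792
```

View pics/fin.png

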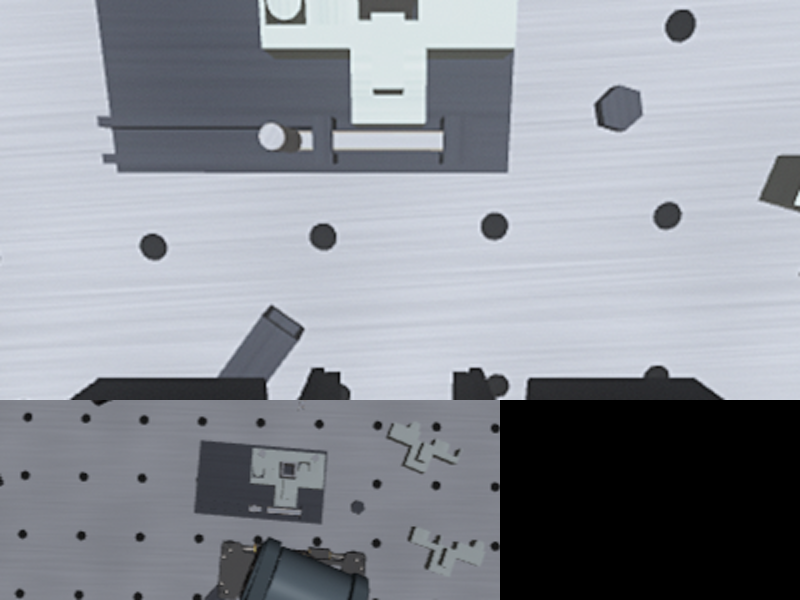

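The half is seated around the tube with its stem back at crop (388,124). The rod passes behind it into the keeper at (445,140), and the knob top is at (273,136). Nothing else has moved. A last knob check, then I hand in.

```bash
python3 - <<'E'
from al import *; import pickle
from rig import job
yaw=np.radians(-3.4); R=np.array([[np.cos(yaw),np.sin(yaw)],[-np.sin(yaw),np.cos(yaw)]])
m=pickle.load(open("w9.pkl","rb")); f=lambda c,z:1000*(R@ray(m,[[120+c[0]/2,40+c[1]/2]],z)[0,:2])-[567.5,-12.35]
k=f((273,136),.072); print("knob",k,"stem back",f((388,124),.038))
if abs(k[1]-50)<3: print(job.hand_in())
E
```

```text
knob [-67.48249577  48.90274257] stem back [-60.48169091  -0.64650676]
the job is handed in; nothing more can be done
None
```

I slid half_a fully home around the tube, flat on the base plate, pushed the bolt to its stop with the tip in the keeper, and handed the job in at about 13.6 s; everything else looked undisturbed in the last pictures.

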